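Pack the lino-cutting kit

TASK

Pack the lino-cutting kit. First lift the closed tins on the cork mat to find the one that is loaded (it is much heavier) and stand only that tin in the square well of the kit, leaving the empty tins standing upright on the mat; then take every gouge from the wooden rack and push it blade down, fully home, into a clear guard tube of the kit, one to a tube. Leave the ink jar, the sanding block and the lino block alone.

Things in the scene. Friction and masses are not known exactly. Their poses are not given: they have to be found in the camera images.
- kit: the kit: fixed plywood board 220 mm (x) by 200 mm (y, from -90 to 110), 8 mm thick, with a square well at its +y side and four guard tubes in a row at its -y side; origin on the table
- mat: cork mat, fixed, 280 mm (its x) by 360 mm (its y), 4 mm thick, under the tins; origin at the centre of its underside, so the tins stand at 4 mm
- tin_1: closed round aluminium tin with a green lid, 54 mm diameter, 44 mm high; all four look the same; origin at the centre of its underside, z up. A tin is either empty (90 to 135 g) or loaded (380 to 560 g; the load inside may rattle a little); exactly one of the four is loaded, any of them, different each time
- tin_2: closed round aluminium tin with a green lid, 54 mm diameter, 44 mm high; all four look the same; origin at the centre of its underside, z up. A tin is either empty (90 to 135 g) or loaded (380 to 560 g; the load inside may rattle a little); exactly one of the four is loaded, any of them, different each time
- tin_3: closed round aluminium tin with a green lid, 54 mm diameter, 44 mm high; all four look the same; origin at the centre of its underside, z up. A tin is either empty (90 to 135 g) or loaded (380 to 560 g; the load inside may rattle a little); exactly one of the four is loaded, any of them, different each time
- tin_4: closed round aluminium tin with a green lid, 54 mm diameter, 44 mm high; all four look the same; origin at the centre of its underside, z up. A tin is either empty (90 to 135 g) or loaded (380 to 560 g; the load inside may rattle a little); exactly one of the four is loaded, any of them, different each time
- well (a point): centre of the floor of the kit's square well: 110 by 110 mm inside, sides along its x and y, floor 13 mm above the table, walls 4 mm thick whose top is 7 mm above that floor (20 mm above the table). The kit is a fixed plywood board, 220 mm (x) by 200 mm (y), 8 mm thick; the row of guard tubes runs along its x, 108 mm from this point to -y
- tube_1 (a point): guard tube 1 of the kit: clear upright vial, this point at the centre of its flat rim, 78 mm above the table; flared mouth 20 mm wide inside and 30 mm outside, narrowing within 14 mm to a bore of 12 mm, 66 mm deep in all. A gouge is home when the flat underside of its handle rests on the rim. z up; the four tubes stand in a row along the kit's x, 52 mm apart
- tube_2 (a point): guard tube 2 of the kit: clear upright vial, this point at the centre of its flat rim, 78 mm above the table; flared mouth 20 mm wide inside and 30 mm outside, narrowing within 14 mm to a bore of 12 mm, 66 mm deep in all. A gouge is home when the flat underside of its handle rests on the rim. z up; the four tubes stand in a row along the kit's x, 52 mm apart
- tube_3 (a point): guard tube 3 of the kit: clear upright vial, this point at the centre of its flat rim, 78 mm above the table; flared mouth 20 mm wide inside and 30 mm outside, narrowing within 14 mm to a bore of 12 mm, 66 mm deep in all. A gouge is home when the flat underside of its handle rests on the rim. z up; the four tubes stand in a row along the kit's x, 52 mm apart
- tube_4 (a point): guard tube 4 of the kit: clear upright vial, this point at the centre of its flat rim, 78 mm above the table; flared mouth 20 mm wide inside and 30 mm outside, narrowing within 14 mm to a bore of 12 mm, 66 mm deep in all. A gouge is home when the flat underside of its handle rests on the rim. z up; the four tubes stand in a row along the kit's x, 52 mm apart
- rack: fixed wooden rack, 220 mm (x) by 62 mm (y), its top 82 mm above the table, with four 16 mm holes in a row along its x at -78, -26, 26 and 78 mm, in which the gouges hang, their handle undersides resting on the top; origin on the table under its centre
- gouge_1: palm gouge, blade down in the rack, 90 g, or absent (None): steel shaft 7 mm diameter from the origin at its tip to 62 mm above; wooden handle 27 mm diameter from 62 to 100 mm (grip it there, at about 86, from above), then a knob 40 mm diameter up to 124 mm. The handle's flat underside, at 62 mm, rests on the rack or on a tube rim; z up the handle
- gouge_2: palm gouge, blade down in the rack, 90 g, or absent (None): steel shaft 7 mm diameter from the origin at its tip to 62 mm above; wooden handle 27 mm diameter from 62 to 100 mm (grip it there, at about 86, from above), then a knob 40 mm diameter up to 124 mm. The handle's flat underside, at 62 mm, rests on the rack or on a tube rim; z up the handle
- gouge_3: palm gouge, blade down in the rack, 90 g, or absent (None): steel shaft 7 mm diameter from the origin at its tip to 62 mm above; wooden handle 27 mm diameter from 62 to 100 mm (grip it there, at about 86, from above), then a knob 40 mm diameter up to 124 mm. The handle's flat underside, at 62 mm, rests on the rack or on a tube rim; z up the handle
- gouge_4: palm gouge, blade down in the rack, 90 g, or absent (None): steel shaft 7 mm diameter from the origin at its tip to 62 mm above; wooden handle 27 mm diameter from 62 to 100 mm (grip it there, at about 86, from above), then a knob 40 mm diameter up to 124 mm. The handle's flat underside, at 62 mm, rests on the rack or on a tube rim; z up the handle
- ink_jar: bystander: round ink jar, 60 mm diameter, 75 mm high; origin at the centre of its underside
- sanding_block: bystander: wooden block 100 by 60 by 35 mm; origin at the centre of its underside
- lino_block: bystander: flat grey lino plate 110 by 85 by 6 mm; origin at the centre of its underside
Mind the look-alikes: they are no part of the job. Leave any green or purple look-alike of the gouge_1 alone.

How it is judged:
By the outcome, as a careful person would: the job done as asked, in the order asked, and still so for the second after the job is handed in, with the robot touching nothing.
Of gouge_1, gouge_2, gouge_3, gouge_4 only 3 to 4 are there at a start; the rules pass over those that are not, and their reading is None.
At some moment in a run one of tin_1, tin_2, tin_3, tin_4 may be knocked a few centimetres aside while the robot is not near it.
Once in a run the grip may slacken for a moment while it holds something.
It also fails if it takes over 210 s, if anything falls off the work surface, if the arm or the gripper's body presses on something with over 40 N, if the wrist force passes 120 N, or if a joint passes its speed limit or range.

ROBOT

A 6-joint arm with a two-finger parallel gripper is mounted at the origin on the work surface. World frame = base frame: x ahead of the robot, y to its left, z up, the work surface at z = 0. Lengths are in mm, angles in rad, forces in N, time in s.
With the tool pointing down it reaches from about 350 to 975 mm from the base axis. Payload 7.1 kg.
Tool frame: the origin (TCP) lies midway between the tips of the shut fingers; the grasp point (between the pads) lies 19 mm behind it (ctrl.grasp_offset is the distance from the TCP to the grasp point, in mm); z points along the fingers, y is the line along which they close (so a half turn about z gives the same grasp; the last joint's range is limited). The gripper opens to 88 mm and grips with 3 to 60 N. Pads are 20 mm wide; open, the fingers measure 115 mm over their backs; the gripper's body (75 mm by 178 mm) begins 61 mm behind the grasp point.
Start: joints at [1.239, 0.423, 1.63, -0, 1.089, -0.019], TCP at [192.296, 594.666, 222.675] pointing down, gripper open.
Joint ranges: [-3, 3], [-0.9, 2.11], [0.09, 2.58], [-1.31, 4.45], [0.11, 2.69], [-2.54, 2.54]. Speed limits (rad/s): [2.39, 2.39, 3.01, 3.14, 3.14, 3.14].

INTERFACE

Orientations are given as a rotation vector (axis times angle).
In Python, from workcell import ctrl gives the robot as it stands. The module is installed in compiled form; this text tells all that it offers.
- The arm moves only by the tool servo_tool, never from a script. Its argument "rows" is a list of rows, each a list of 7 numbers: the turn, a rotation vector about the tool's x, y, z as a fraction of full scale, then the shift along the tool's x, y, z as a fraction of full scale, then the finger opening in mm, from 0 to 87.8. A call has 1 to 10 rows; each row is the pose to reach, as a shift and turn from the pose commanded when the call began, along the tool's axes at that moment; what a row does not reach only later rows make up. Full scale, the value 1, is 20 cm for a shift and 1.5 rad for a turn. A row lasts 1/8 s, in which the tool goes at most 62.5 mm and 10.7 degrees, less where a joint would pass 70% of its speed; a pose out of reach is approached as far as the arm can. A call with a number of a shift or a turn outside -1 to 1 is refused whole. A call with a gripper value outside its range is refused whole. The fingers move at their own pace and stop on an object; the grip force is fixed at half the most. Time passes only in rows, so rows that repeat a pose let the fingers close. It gives the time, the measured TCP pose, the force, the opening and the grip force at its end, in the units of the state.
- ctrl.get_obs(): the state, without advancing time (a new reading comes with each control period).
- ctrl.get_image(name): name is "scene" or "top"; returns (picture, depth): 420x560x3 uint8, red, green, blue; 420x560 float32, mm along the optical axis (not along the pixel's ray), 0 where there is no reading.
- ctrl.camera_info(name): a dict with "intrinsics" (3x3 intrinsics, pixels), "k1" (the pictures are not rectified: a ray, as slopes to the right and down, at radius r is drawn at 1 + k1 r^2 times it, then the intrinsics apply), "R" (3x3) and "t" (3): a world point X has camera coordinates R X + t. Camera axes: x right, y down, z forward; pixel columns grow to the right and rows downward; lengths in mm; the calibration is good to about 2 mm. A picture is of the moment at which its call begins. camera_info takes no time and is no camera call.
- ctrl.close_job(): hands the job in; it is judged then, once.
The state is a dict: "t": time; "qpos": joint angles; "qvel": joint speeds; "joint_torque": joint torques, N m; "ee_pos": TCP position; "orientation": TCP orientation; "ft_force": force on the tool from outside, world axes, zero at the start; "moment": the same for the moment, N m; "width": finger opening in mm; "grasp_force": force on a finger pad.
Only numpy, scipy, OpenCV 4.12 (cv2) and the standard library are available. Lean on these libraries where they do the work, as an engineer would, in place of code of your own. Each camera call takes 0.05 s, during which the arm holds its last target. There are 200 camera calls.

## Working session

There is one attempt and no reset: what is moved stays moved. The work goes in short steps, Python scripts to look and compute and a tool call to move; the robot and the scene stay as the last step left them, time stands still between calls to the robot, and variables do not carry over. Pictures are saved under pics/ and viewed, at most 14 in all, crops included, and the job is handed in when it is done.

Besides the shell and the picture viewer there is one more tool, called after ">>>" in YAML: its name, and indented under it one key for each argument. servo_tool: Moves the arm, as the interface text tells. Its arguments: {"type":"object","properties":{"rows":{"type":"array","items":{"type":"array","items":{"type":"number"}}}},"required":["rows"]}

```bash
mkdir -p pics
cat > h.py <<'E'
import numpy as np, cv2
from workcell import ctrl
def grab(n,save=None):
    im,d=ctrl.get_image(n); im=np.array(im); d=np.array(d)
    if save: cv2.imwrite('pics/'+save,im[:,:,::-1])
    return im,d
def world(n,u,v,z):
    c=ctrl.camera_info(n); K=np.array(c['intrinsics'],float); k=c['k1']; R=np.array(c['R']); t=np.array(c['t'])
    u=np.asarray(u,float);v=np.asarray(v,float);z=np.asarray(z,float)
    D=np.array([k,0,0,0.]);
    p=cv2.undistortPoints(np.stack([u.ravel(),v.ravel()],1)[:,None],K,D)[:,0]
    X=np.concatenate([p,np.ones((len(p),1))],1)*z.reshape(-1,1)
    return (X-t)@R
def cloud(n,d):
    v,u=np.mgrid[:d.shape[0],:d.shape[1]]
    return world(n,u,v,d).reshape(*d.shape,3)
E
python3 - <<'E'
from h import *
for n in('top','scene'):
    im,d=grab(n,n+'0.png'); np.savez(n+'0.npz',im=im,d=d)
    c=ctrl.camera_info(n); print(n,np.round(np.array(c['t'])@-np.array(c['R'])),c['k1'],c['intrinsics'])
o=ctrl.get_obs(); print(o)
E
```

```text
top [ 337.  -24. 1240.] 0.002773776106324281 [[475.83725418   0.         284.7852184 ]
 [  0.         475.83725418 218.61915125]
 [  0.           0.           1.        ]]
scene [1158.  136. 1059.] -0.03873787634676496 [[521.96266021   0.         283.71037426]
 [  0.         521.96266021 206.76505932]
 [  0.           0.           1.        ]]
{'t': 0.1, 'qpos': array([ 1.23897306e+00,  4.23761412e-01,  1.63060118e+00,  1.06577487e-05,
        1.08859926e+00, -1.90016535e-02]), 'qvel': array([ 1.89389490e-05, -1.34156325e-03, -2.35997472e-03, -1.46419623e-03,
       -5.15899204e-04,  2.07362516e-04]), 'joint_torque': array([ 2.40146901e-04, -5.45614100e+01, -2.74323857e+01,  6.44452334e-02,
        1.87679718e-02, -3.14077681e-06]), 'ee_pos': array([192.15163533, 594.20522348, 221.98617921]), 'orientation': array([-4.89346849e-01, -3.10299531e+00,  2.11496871e-03]), 'ft_force': array([ 0.0561158 ,  0.19839157, -0.04740237]), 'moment': array([ 0.01146937, -0.05626592,  0.03203249]), 'grasp_force': 0.0, 'width': 87.68971065904799}
```

View pics/top0.png

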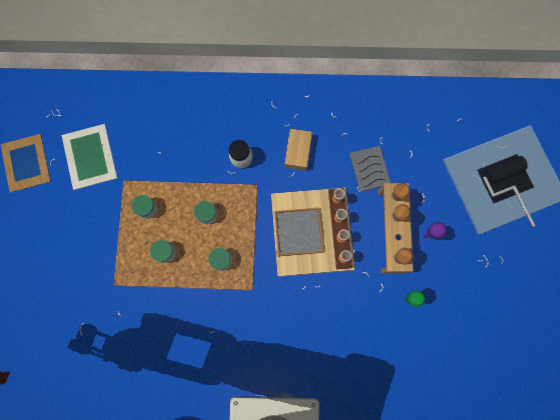

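View pics/scene0.png

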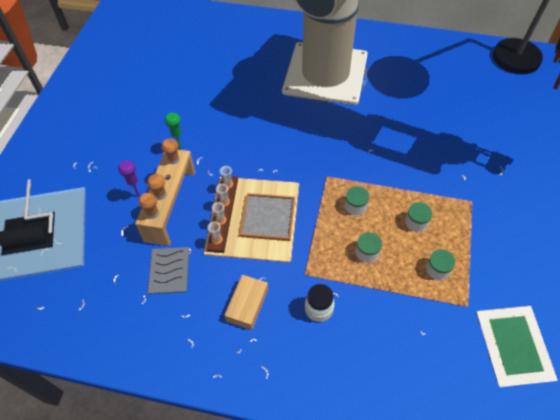

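The top view shows four green-lidded tins on the mat at (145,206), (206,212), (163,251) and (221,259). The well is at (300,232) and the tubes run along col 340, rows 195-257. Orange gouges sit in the rack at (401,190), (402,212) and (403,256), with an empty hole at (398,237).

Possible mix-ups: the purple gouge (437,230) and green gouge (416,298) are look-alikes outside the rack, so I leave them. The ink jar (240,153) and the green card (90,157) aren't tins.

```bash
cat >> h.py <<'E'
def hsv(im): return cv2.cvtColor(im,cv2.COLOR_RGB2HSV)
def blobs(m,P,amin=30):
    n,l,s,c=cv2.connectedComponentsWithStats(m.astype(np.uint8)); out=[]
    for i in range(1,n):
        if s[i,4]>=amin:
            q=P[l==i]; out.append((np.round(c[i]),s[i,4],np.round((q.min(0)+q.max(0))/2,1),np.round(q.max(0)-q.min(0),1),np.round(np.median(q,0),1)))
    return out
E
python3 - <<'E'
from h import *
for n in('top','scene'):
    f=np.load(n+'0.npz'); im,d=f['im'],f['d']; P=cloud(n,d); H=hsv(im); z=P[...,2]
    print(n,'table z',np.median(z[(H[...,0]>105)&(H[...,0]<120)&(d>0)]))
    print('tin tops');[print(*b) for b in blobs((z>40)&(z<56)&(H[...,0]>40)&(H[...,0]<95)&(H[...,1]>60),P)]
    print('knobs');[print(*b) for b in blobs((z>136)&(z<152),P,15)]
    print('racktop');[print(*b) for b in blobs((z>79)&(z<85)&(H[...,0]<30),P,40)]
    print('tube/kit z');[print(*b) for b in blobs((z>72)&(z<80),P,10)]
    print('kit board');[print(*b) for b in blobs((z>5)&(z<11)&(H[...,0]<30),P,80)]
    print('wellfloor');[print(*b) for b in blobs((z>10.5)&(z<16)&(H[...,1]<60),P,80)]
E
python3 - <<'E'
import cv2
a=cv2.imread('pics/top0.png')[170:290,260:450]; cv2.imwrite('pics/crop.png',cv2.resize(a,None,fx=4,fy=4,interpolation=2))
E
```

```text
top table z -0.49516451652665905
tin tops
[142. 205.] 355 [578.1 349.9  47. ] [52.8 52.2 13.4] [578.  350.3  47.9]
[204. 211.] 351 [565.9 190.8  47. ] [53.  52.2 13.5] [565.6 190.   47.7]
[161. 250.] 378 [462.4 294.8  47.7] [53.6 54.3 13.6] [462.4 294.3  47.6]
[219. 258.] 371 [445.3 148.   46.9] [53.2 53.8 13.1] [446.1 146.9  47.9]
knobs
[401. 190.] 185 [ 608.1 -291.1  142.8] [36.9 37.3 13.6] [ 607.9 -290.5  142.3]
[402. 212.] 187 [ 557.4 -291.3  142.5] [36.5 34.9 12.9] [ 555.5 -291.1  142.3]
[404. 255.] 200 [ 453.3 -294.8  141.8] [35.3 37.  11.1] [ 452.8 -293.6  141.9]
racktop
[396. 230.] 1188 [ 531.5 -293.8   82. ] [219.2  66.8   6. ] [ 519.3 -284.4   81.7]
tube/kit z
[238. 149.] 271 [723.  107.1  76. ] [50.5 51.4  7.9] [723.5 107.   74.7]
[385. 188.] 27 [ 628.2 -269.3   76.2] [25.8 17.8  7.5] [ 630.7 -265.5   78.7]
[339. 193.] 58 [ 613.5 -150.8   76. ] [26.8 25.6  7. ] [ 613.8 -151.    76. ]
[396. 203.] 10 [ 589.4 -291.4   77.5] [11.9  7.8  4.6] [ 589.1 -291.5   78.2]
[385. 211.] 25 [ 568.7 -268.8   76.4] [37.8 12.8  6.3] [ 574.3 -264.4   77.4]
[341. 214.] 59 [ 559.7 -155.8   75.8
[... 3034 characters left out ...]
   76.9]
[217. 207.] 70 [ 561.5 -157.1   76.2] [29.3 27.4  7.4] [ 559.  -158.2   77.1]
[213. 226.] 75 [ 612.9 -151.8   76.1] [28.  28.4  7.7] [ 611.5 -152.6   77. ]
[142. 225.] 21 [ 640.1 -308.2   76.3] [ 5.3 28.8  5.8] [ 641.2 -306.5   76.6]
[320. 296.] 462 [725.  105.5  75.5] [53.4 51.2  7. ] [725.9 105.8  74.6]
kit board
[327.  82.] 1008 [2.9 1.6 8. ] [220.5 215.1   6. ] [62.8 33.7  9.3]
[257. 224.] 2480 [529.9 -76.1   8. ] [236.2 196.6   6. ] [580.9 -77.    7.8]
[423. 229.] 90 [478.5 312.1   8. ] [42.7 98.1  5.9] [483.6 309.5   6.4]
wellfloor
[326.  79.] 1070 [ 4.7  0.9 13.2] [216.9 217.    5.5] [58.  21.6 12.2]
[267. 216.] 1422 [521.3 -52.5  13.3] [115.4 116.5   5.5] [522.1 -53.4  13.2]
```

View pics/crop.png

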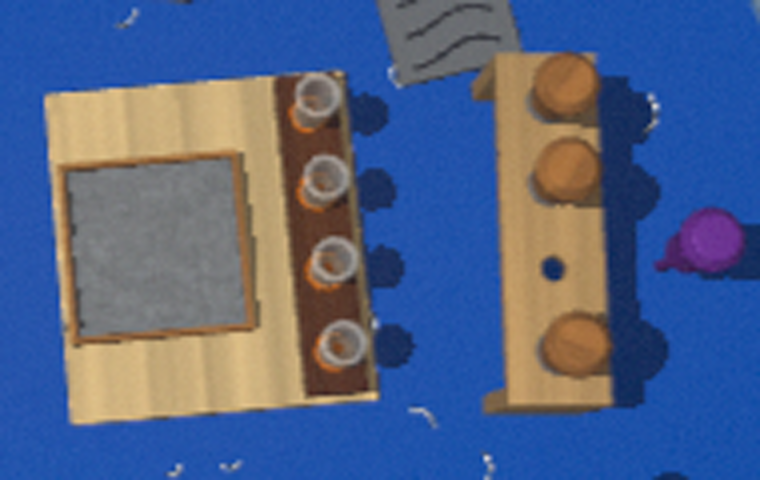

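The close crop confirms three plain wooden gouges in the rack and four empty tubes. The purple gouge is outside the rack. Both cameras agree within about 3 mm. Now a planner helper.

```bash
cat > p.py <<'E'
import sys
from h import *
from scipy.spatial.transform import Rotation as Ro
def plan(x,y,z,phi=90):
    o=ctrl.get_obs(); R=Ro.from_rotvec(o['orientation']); a=np.radians(phi)
    yt=np.array([np.cos(a),np.sin(a),0]); zt=np.array([0,0,-1.]); Rt=Ro.from_matrix(np.stack([np.cross(yt,zt),yt,zt],1))
    w=(R.inv()*Rt).as_rotvec()/1.5; s=R.inv().apply(np.array([x,y,z])-o['ee_pos'])/200
    print('t',round(o['t'],1),'pos',np.round(o['ee_pos'],1),'row',np.round(np.r_[w,s],4).tolist(),'w',round(o['width'],1),'F',np.round(o['ft_force'],2))
if __name__=='__main__': plan(*map(float,sys.argv[1:]))
E
python3 p.py 463.5 294.6 100
python3 - <<'E'
from h import *
f=np.load('scene0.npz');P=cloud('scene',f['d']);H=hsv(f['im'])
for lo,hi in((130,160),(50,80)):
    m=(H[...,0]>lo)&(H[...,0]<hi)&(H[...,1]>120)&(P[...,2]>20)&(P[...,1]<-250); print(P[m].min(0),P[m].max(0))
E
```

```text
t 0.1 pos [192.2 594.2 222. ] row [-0.0009, -0.0002, -0.2086, -1.7519, -1.007, 0.6112] w 87.7 F [ 0.06  0.2  -0.05]
[ 509.14380313 -394.78021362   27.85564438] [ 540.52637641 -363.18203822  127.79930912]
[ 345.59703184 -340.76721697   61.74853114] [ 376.65007849 -308.72692732  128.21883403]
```

>>> servo_tool:
  rows:
    - [0,0,-0.2086,-0.88,-0.5,0.3,87]
    - [0,0,-0.2086,-0.88,-0.5,0.3,87]
    - [0,0,-0.2086,-0.88,-0.5,0.3,87]
    - [0,0,-0.2086,-0.88,-0.5,0.3,87]
    - [0,0,-0.2086,-0.88,-0.5,0.3,87]

```text
t: 0.72
ee_pos: [329.6, 443.7, 161.9]
orientation: [-0.004, -3.14, 0.002]
ft_force: [-0.8, 0.3, 0.1]
width: 87.1
grasp_force: 0.0
```

```bash
python3 p.py 463.5 294.6 90
```

```text
t 0.7 pos [329.6 443.7 161.9] row [-0.001, -0.0008, -0.0019, -0.6718, -0.7431, 0.3597] w 87.1 F [-0.81  0.28  0.09]
```

>>> servo_tool:
  rows:
    - [0,0,0,-0.672,-0.743,0.36,87]
    - [0,0,0,-0.672,-0.743,0.36,87]
    - [0,0,0,-0.672,-0.743,0.36,87]
    - [0,0,0,-0.672,-0.743,0.36,87]
    - [0,0,0,-0.672,-0.743,0.36,87]
    - [0,0,0,-0.672,-0.743,0.36,87]

```text
t: 1.48
ee_pos: [463.0, 298.0, 91.0]
orientation: [-0.001, 3.141, 0.001]
ft_force: [0.2, -0.3, 0.1]
width: 86.7
grasp_force: 0.0
```

```bash
cat > tins.py <<'E'
from h import *
for n in('top','scene'):
    im,d=grab(n); P=cloud(n,d); H=hsv(im); z=P[...,2]
    for b in blobs((z>40)&(z<75)&(P[...,1]>-120)&(H[...,0]>40)&(H[...,0]<95)&(H[...,1]>60),P): print(n,b[1],b[2],b[3])
E
python3 tins.py; python3 p.py 463.5 294.6 13
```

```text
top 246 [578.3 347.3  47.9] [52.6 46.9 15.2]
top 348 [565.9 190.4  47.4] [52.3 52.7 13.9]
top 361 [445.5 147.3  48.1] [53.3 52.  12.7]
top 32 [440.7 291.8  47.8] [10.4 22.1 10.3]
scene 332 [447.8 148.1  47.4] [54.1 49.  13.5]
scene 354 [465.5 294.1  47.6] [53.7 48.6 13.3]
scene 433 [567.6 190.   48.2] [55.8 53.1 13.2]
scene 452 [579.7 350.2  48.2] [55.7 51.9 12.4]
t 1.6 pos [462.9 298.2  91.2] row [0.0004, 0.0004, 0.0013, -0.0029, -0.0181, 0.3912] w 86.9 F [0.13 0.67 0.13]
```

>>> servo_tool:
  rows:
    - [0,0,0,-0.003,-0.018,0.2,87]
    - [0,0,0,-0.003,-0.018,0.39,87]
    - [0,0,0,-0.003,-0.018,0.39,87]
    - [0,0,0,-0.003,-0.018,0.39,40]
    - [0,0,0,-0.003,-0.018,0.39,40]
    - [0,0,0,-0.003,-0.018,0.39,40]
    - [0,0,0,-0.003,-0.018,0.39,40]
    - [0,0,0,-0.003,-0.018,0.39,40]

```text
t: 2.58
ee_pos: [464.6, 293.6, 13.6]
orientation: [-0.0, 3.14, 0.001]
ft_force: [-1.9, -0.3, 6.7]
width: 52.7
grasp_force: 30.0
```

>>> servo_tool:
  rows:
    - [0,0,0,0,0,0,40]
    - [0,0,0,0,0,-0.05,40]
    - [0,0,0,0,0,-0.1,40]
    - [0,0,0,0,0,-0.1,40]
    - [0,0,0,0,0,-0.1,40]
    - [0,0,0,0,0,-0.1,40]

```text
t: 3.32
ee_pos: [463.7, 293.0, 32.4]
orientation: [0.0, -3.141, 0.0]
ft_force: [0.1, 0.3, -1.1]
width: 53.0
grasp_force: 30.0
```

```bash
python3 p.py 463.5 294.6 13
```

```text
t 3.3 pos [463.7 293.   32.4] row [-0.0002, -0.0003, 0.0001, 0.0012, 0.0079, 0.0971] w 53.0 F [ 0.12  0.29 -1.15]
```

Force −1.1 N: this tin is empty. I set it down and go to tin A.

>>> servo_tool:
  rows:
    - [0,0,0,0,0,0.06,40]
    - [0,0,0,0,0,0.094,40]
    - [0,0,0,0,0,0.094,40]
    - [0,0,0,0,0,0.094,80]
    - [0,0,0,0,0,0.094,87]
    - [0,0,0,0,0,0.094,87]
    - [0,0,0,0,0,-0.1,87]
    - [0,0,0,0,0,-0.24,87]
    - [0,0,0,0,0,-0.24,87]

```text
t: 4.45
ee_pos: [465.4, 294.0, 82.6]
orientation: [-0.0, 3.138, 0.004]
ft_force: [0.4, -0.2, -0.7]
width: 86.6
grasp_force: 0.0
```

>>> servo_tool:
  rows:
    - [0,0,0,-0.3,0.14,-0.04,87]
    - [0,0,0,-0.578,0.283,-0.04,87]
    - [0,0,0,-0.578,0.283,-0.04,87]
    - [0,0,0,-0.578,0.283,-0.04,87]
    - [0,0,0,-0.578,0.283,-0.04,87]

```text
t: 5.08
ee_pos: [577.7, 348.8, 87.6]
orientation: [0.0, -3.139, 0.002]
ft_force: [1.0, -0.2, -0.7]
width: 86.8
grasp_force: 0.0
```

```bash
python3 tins.py; python3 p.py 579 350.2 13
```

```text
top 344 [565.8 190.8  47.4] [53.6 53.1 13.3]
top 106 [563.5 344.8  47.1] [24.8 40.3 13.8]
top 369 [461.4 292.8  47. ] [51.9 53.5 13.1]
top 368 [445.3 147.5  47.9] [53.4 52.6 13.7]
scene 357 [447.9 147.5  47.3] [54.2 51.6 14.1]
scene 102 [463.4 274.1  47.3] [47.3 17.  11.5]
scene 393 [568.5 189.6  47.3] [53.5 50.3 12.5]
scene 433 [580.2 349.5  47. ] [56.3 50.3 12.7]
t 5.2 pos [578.3 349.1  88.3] row [-0.0005, -0.0009, 0.0002, -0.0042, 0.0057, 0.3766] w 87.2 F [-0.41  0.57 -0.01]
```

>>> servo_tool:
  rows:
    - [0,0,0,-0.004,0.005,0.2,87]
    - [0,0,0,-0.004,0.005,0.376,87]
    - [0,0,0,-0.004,0.005,0.376,87]
    - [0,0,0,-0.004,0.005,0.376,40]
    - [0,0,0,-0.004,0.005,0.376,40]
    - [0,0,0,-0.004,0.005,0.376,40]
    - [0,0,0,-0.004,0.005,0.376,40]
    - [0,0,0,-0.004,0.005,0.376,40]

```text
t: 6.18
ee_pos: [580.9, 351.1, 14.5]
orientation: [-0.0, 3.141, 0.001]
ft_force: [-0.4, 0.7, 7.2]
width: 53.5
grasp_force: 30.0
```

>>> servo_tool:
  rows:
    - [0,0,0,0,0,0,40]
    - [0,0,0,0,0,-0.05,40]
    - [0,0,0,0,0,-0.1,40]
    - [0,0,0,0,0,-0.1,40]
    - [0,0,0,0,0,-0.1,40]
    - [0,0,0,0,0,-0.1,40]

```text
t: 6.92
ee_pos: [580.1, 350.6, 33.1]
orientation: [0.0, -3.141, 0.001]
ft_force: [-0.3, -0.5, -0.8]
width: 53.5
grasp_force: 30.0
```

```bash
python3 p.py 579 350.2 13
```

```text
t 6.9 pos [580.1 350.6  33.1] row [-0.0002, -0.0004, 0.0, 0.0054, -0.0021, 0.1005] w 53.5 F [-0.34 -0.48 -0.81]
```

Empty too. I set it down and go to tin B (567.3, 190.3).

>>> servo_tool:
  rows:
    - [0,0,0,0,0,0.06,40]
    - [0,0,0,0,0,0.094,40]
    - [0,0,0,0,0,0.094,40]
    - [0,0,0,0,0,0.094,80]
    - [0,0,0,0,0,0.094,87]
    - [0,0,0,0,0,0.094,87]
    - [0,0,0,0,0,-0.1,87]
    - [0,0,0,0,0,-0.24,87]
    - [0,0,0,0,0,-0.24,87]

```text
t: 8.05
ee_pos: [582.0, 351.7, 83.9]
orientation: [-0.0, 3.138, 0.004]
ft_force: [0.2, -0.6, -0.8]
width: 87.2
grasp_force: 0.0
```

>>> servo_tool:
  rows:
    - [0,0,0,0.03,-0.3,-0.04,87]
    - [0,0,0,0.062,-0.6,-0.04,87]
    - [0,0,0,0.062,-0.8,-0.04,87]
    - [0,0,0,0.062,-0.8,-0.04,87]
    - [0,0,0,0.062,-0.8,-0.04,87]
    - [0,0,0,0.062,-0.8,-0.04,87]

```text
t: 8.8
ee_pos: [568.0, 191.9, 89.1]
orientation: [0.002, -3.141, -0.0]
ft_force: [-0.0, -0.1, -0.1]
width: 87.3
grasp_force: 0.0
```

```bash
python3 tins.py; python3 p.py 567.3 190.3 13
```

```text
top 284 [445.4 142.2  46.5] [53.3 41.9 12.6]
scene 51 [463.4 313.3  48.5] [37.2 10.5  8.6]
scene 396 [567.3 190.2  48.4] [53.3 49.4 10.6]
scene 452 [578.8 350.1  47.5] [55.  53.1 12.2]
t 8.9 pos [567.9 191.9  89.2] row [0.0, -0.0, 0.001, 0.0032, -0.0079, 0.3812] w 86.9 F [ 0.   -0.44  0.35]
```

>>> servo_tool:
  rows:
    - [0,0,0,0.003,-0.008,0.2,87]
    - [0,0,0,0.003,-0.008,0.381,87]
    - [0,0,0,0.003,-0.008,0.381,87]
    - [0,0,0,0.003,-0.008,0.381,40]
    - [0,0,0,0.003,-0.008,0.381,40]
    - [0,0,0,0.003,-0.008,0.381,40]
    - [0,0,0,0.003,-0.008,0.381,40]
    - [0,0,0,0.003,-0.008,0.381,40]

```text
t: 9.9
ee_pos: [568.1, 189.4, 14.3]
orientation: [0.0, 3.14, 0.001]
ft_force: [-2.0, 1.0, 6.1]
width: 53.9
grasp_force: 30.0
```

>>> servo_tool:
  rows:
    - [0,0,0,0,0,0,40]
    - [0,0,0,0,0,-0.05,40]
    - [0,0,0,0,0,-0.1,40]
    - [0,0,0,0,0,-0.1,40]
    - [0,0,0,0,0,-0.1,40]
    - [0,0,0,0,0,-0.1,40]

```text
t: 10.65
ee_pos: [567.1, 189.1, 32.9]
orientation: [0.0, -3.141, 0.0]
ft_force: [-0.4, 0.7, -1.1]
width: 54.5
grasp_force: 30.0
```

```bash
python3 p.py 522.5 -52.2 60
```

```text
t 10.7 pos [567.1 189.1  32.9] row [-0.0001, -0.0004, 0.0001, 0.2232, -1.2064, -0.1348] w 54.5 F [-0.41  0.65 -1.13]
```

Empty. Tin D should be the loaded one. I set B down and go to D (446.8, 147.6).

>>> servo_tool:
  rows:
    - [0,0,0,0,0,0.06,40]
    - [0,0,0,0,0,0.094,40]
    - [0,0,0,0,0,0.094,40]
    - [0,0,0,0,0,0.094,80]
    - [0,0,0,0,0,0.094,87]
    - [0,0,0,0,0,0.094,87]
    - [0,0,0,0,0,-0.1,87]
    - [0,0,0,0,0,-0.24,87]
    - [0,0,0,0,0,-0.24,87]

```text
t: 11.78
ee_pos: [569.0, 189.7, 83.5]
orientation: [-0.0, 3.137, 0.002]
ft_force: [0.6, -0.1, 0.0]
width: 87.2
grasp_force: 0.0
```

>>> servo_tool:
  rows:
    - [0,0,0,0.3,-0.1,-0.04,87]
    - [0,0,0,0.602,-0.21,-0.04,87]
    - [0,0,0,0.602,-0.21,-0.04,87]
    - [0,0,0,0.602,-0.21,-0.04,87]
    - [0,0,0,0.602,-0.21,-0.04,87]
    - [0,0,0,0.602,-0.21,-0.04,87]

```text
t: 12.52
ee_pos: [448.3, 147.6, 89.2]
orientation: [-0.0, 3.141, 0.0]
ft_force: [-0.1, -0.3, -0.1]
width: 86.8
grasp_force: 0.0
```

```bash
python3 tins.py; python3 p.py 446.8 147.6 13
```

```text
top 359 [577.1 349.6  47.4] [54.5 54.8 14.6]
top 134 [577.1 192.6  48.4] [31.3 47.8 12.3]
scene 332 [448.1 147.4  46.9] [53.  49.7 12.3]
scene 378 [462.9 292.2  47.4] [54.4 53.1 12.3]
scene 425 [566.5 188.2  47.3] [55.7 53.  13.5]
scene 449 [579. 350.  47.] [54.9 53.  13.7]
t 12.6 pos [447.7 147.4  89.1] row [0.0001, 0.0002, 0.0001, 0.0044, 0.0011, 0.3806] w 86.7 F [-0.03 -0.42  0.78]
```

>>> servo_tool:
  rows:
    - [0,0,0,0.004,0.001,0.2,87]
    - [0,0,0,0.004,0.001,0.38,87]
    - [0,0,0,0.004,0.001,0.38,87]
    - [0,0,0,0.004,0.001,0.38,40]
    - [0,0,0,0.004,0.001,0.38,40]
    - [0,0,0,0.004,0.001,0.38,40]
    - [0,0,0,0.004,0.001,0.38,40]
    - [0,0,0,0.004,0.001,0.38,40]

```text
t: 13.62
ee_pos: [446.8, 147.6, 14.1]
orientation: [0.0, 3.14, 0.001]
ft_force: [-1.0, -0.6, 8.1]
width: 53.8
grasp_force: 30.0
```

>>> servo_tool:
  rows:
    - [0,0,0,0,0,0,40]
    - [0,0,0,0,0,-0.05,40]
    - [0,0,0,0,0,-0.1,40]
    - [0,0,0,0,0,-0.15,40]
    - [0,0,0,0,0,-0.2,40]
    - [0,0,0,0,0,-0.2,40]
    - [0,0,0,0,0,-0.2,40]
    - [0,0,0,0,0,-0.2,40]

```text
t: 14.62
ee_pos: [446.0, 147.3, 53.0]
orientation: [0.0, -3.141, 0.0]
ft_force: [0.7, 0.6, -4.0]
width: 53.9
grasp_force: 30.0
```

```bash
python3 p.py 522.5 -52.2 54
```

```text
t 14.6 pos [446.  147.3  53. ] row [-0.0001, -0.0004, 0.0001, -0.3826, -0.9975, -0.0052] w 53.9 F [ 0.67  0.59 -4.  ]
```

−4.0 N: D is the loaded tin. I carry it over the well at a moderate speed.

>>> servo_tool:
  rows:
    - [0,0,0,-0.04,-0.11,0,40]
    - [0,0,0,-0.1,-0.25,0,40]
    - [0,0,0,-0.16,-0.4,0,40]
    - [0,0,0,-0.22,-0.56,0,40]
    - [0,0,0,-0.28,-0.72,0,40]
    - [0,0,0,-0.33,-0.87,0,40]
    - [0,0,0,-0.37,-0.96,0,40]
    - [0,0,0,-0.383,-0.997,0,40]
    - [0,0,0,-0.383,-0.997,0,40]
    - [0,0,0,-0.383,-0.997,0,40]

```text
t: 15.88
ee_pos: [522.3, -51.2, 53.1]
orientation: [0.001, -3.141, -0.0]
ft_force: [0.7, 1.0, -2.9]
width: 54.2
grasp_force: 30.0
```

```bash
python3 p.py 522.5 -52.2 24
```

```text
t 15.9 pos [522.3 -51.2  53.1] row [0.0002, -0.0006, 0.0005, -0.0013, -0.005, 0.1457] w 54.2 F [ 0.74  1.03 -2.95]
```

>>> servo_tool:
  rows:
    - [0,0,0,0,-0.005,0.06,40]
    - [0,0,0,0,-0.005,0.11,40]
    - [0,0,0,0,-0.005,0.135,40]
    - [0,0,0,0,-0.005,0.148,40]
    - [0,0,0,0,-0.005,0.148,40]
    - [0,0,0,0,-0.005,0.148,40]

```text
t: 16.62
ee_pos: [523.0, -53.1, 23.7]
orientation: [-0.0, 3.141, -0.0]
ft_force: [0.2, 0.7, -3.7]
width: 54.1
grasp_force: 30.0
```

>>> servo_tool:
  rows:
    - [0,0,0,0,0,0,60]
    - [0,0,0,0,0,0,68]
    - [0,0,0,0,0,0,68]
    - [0,0,0,0,0,0,68]
    - [0,0,0,0,0,-0.15,68]
    - [0,0,0,0,0,-0.4,68]
    - [0,0,0,0,0,-0.8,68]
    - [0,0,0,0,0,-0.8,80]
    - [0,0,0,0,0,-0.8,80]

```text
t: 17.75
ee_pos: [523.8, -53.1, 185.3]
orientation: [-0.0, 3.138, -0.001]
ft_force: [1.1, 0.0, -0.9]
width: 79.6
grasp_force: 0.0
```

```bash
python3 tins.py; python3 p.py 558.5 -200 175
```

```text
top 360 [577.3 350.9  46.9] [53.9 54.7 13.7]
top 353 [564.9 188.6  47.4] [54.5 52.  12.5]
top 371 [461.2 292.9  48.3] [51.5 53.9 14.1]
scene 377 [523.3 -52.6  54.9] [56.1 53.  14.7]
scene 373 [462.9 291.8  47.3] [55.9 52.4 11.9]
scene 423 [566.2 188.3  47.4] [54.9 53.3 11.7]
scene 454 [579.  349.8  47.4] [54.8 52.8 12.5]
t 17.9 pos [522.2 -52.9 182.9] row [0.0001, -0.0007, 0.0001, -0.1815, -0.7354, 0.0391] w 80.0 F [-0.54  0.15  0.09]
```

Tin D stands in the well at (523, −52.6), top about 57 mm. Now the gouges: first the one at x≈560.

>>> servo_tool:
  rows:
    - [0,0,0,-0.1,-0.3,0.02,87]
    - [0,0,0,-0.187,-0.6,0.04,87]
    - [0,0,0,-0.187,-0.9,0.06,87]
    - [0,0,0,-0.187,-0.9,0.06,87]
    - [0,0,0,-0.187,-0.9,0.06,87]
    - [0,0,0,-0.187,-0.9,0.06,87]
    - [0,0,0,-0.187,-0.9,0.06,87]

```text
t: 18.73
ee_pos: [560.3, -231.7, 171.7]
orientation: [0.003, -3.141, -0.0]
ft_force: [-0.8, -0.0, -0.3]
width: 87.3
grasp_force: 0.0
```

```bash
python3 p.py 559.5 -292.2 160
python3 - <<'E'
from h import *
for n in('scene','top'):
    im,d=grab(n); P=cloud(n,d); H=hsv(im); z=P[...,2]
    for b in blobs((z>136)&(z<148)&(P[...,1]<-250)&(P[...,0]>400)&(H[...,0]<22)&(H[...,1]>100),P,15): print(n,b[1],b[2],b[3])
print(ctrl.get_obs()['qpos'])
E
```

```text
t 18.7 pos [ 560.3 -231.7  171.7] row [0.0001, -0.0001, 0.0012, 0.0047, -0.3026, 0.0582] w 87.3 F [-0.78 -0.04 -0.28]
scene 148 [ 560.5 -291.2  141.7] [35.8 34.8 11.4]
scene 181 [ 611.2 -289.4  141.9] [37.8 34.2 11.7]
[-4.12264139e-01  4.57024072e-01  1.70935337e+00  1.71745428e-05
  9.74983003e-01 -1.98452555e+00]
```

>>> servo_tool:
  rows:
    - [0,0,0,0.004,-0.15,0.03,87]
    - [0,0,0,0.004,-0.302,0.05,87]
    - [0,0,0,0.004,-0.302,0.05,87]
    - [0,0,0,0.004,-0.302,0.05,87]

```text
t: 19.32
ee_pos: [559.4, -292.7, 161.7]
orientation: [0.0, -3.141, -0.001]
ft_force: [-0.2, -0.4, 0.1]
width: 87.2
grasp_force: 0.0
```

```bash
python3 p.py 559.5 -292.2 87
```

```text
t 19.3 pos [ 559.4 -292.7  161.7] row [0.0003, -0.0002, 0.0001, -0.0007, 0.0021, 0.3735] w 87.2 F [-0.21 -0.38  0.15]
```

>>> servo_tool:
  rows:
    - [0,0,0,0,0.002,0.2,87]
    - [0,0,0,0,0.002,0.36,87]
    - [0,0,0,0,0.002,0.37,87]
    - [0,0,0,0,0.002,0.37,60]
    - [0,0,0,0,0.002,0.37,15]
    - [0,0,0,0,0.002,0.37,15]
    - [0,0,0,0,0.002,0.37,15]
    - [0,0,0,0,0.002,0.37,15]
    - [0,0,0,0,0.002,0.37,15]

```text
t: 20.45
ee_pos: [559.5, -293.1, 87.8]
orientation: [-0.0, 3.141, -0.0]
ft_force: [-0.1, -0.5, 1.2]
width: 38.2
grasp_force: 30.0
```

```bash
python3 p.py 559.5 -292.2 170
```

```text
t 20.4 pos [ 559.5 -293.1   87.8] row [-0.0001, 0.0002, 0.0, 0.0001, 0.0046, -0.4108] w 38.2 F [-0.13 -0.49  1.22]
```

The width of 38.2 is more than the 27 mm handle. I look before lifting.

Run:
```python
from h import *
im,d=grab('scene'); np.savez('s1.npz',im=im,d=d)
im2,d2=grab('top')
a=cv2.resize(im[100:260,90:260],None,fx=3,fy=3,interpolation=2); b=cv2.resize(im2[150:310,350:460],(330,480),interpolation=2)
cv2.imwrite('pics/g1.png',np.hstack([a[:480,:460],b])[:,:,::-1])
o=ctrl.get_obs(); print(o['width'],o['grasp_force'],o['t'])
```

```text
37.76637528048929 30.000196298933588 20.55
```

View pics/g1.png

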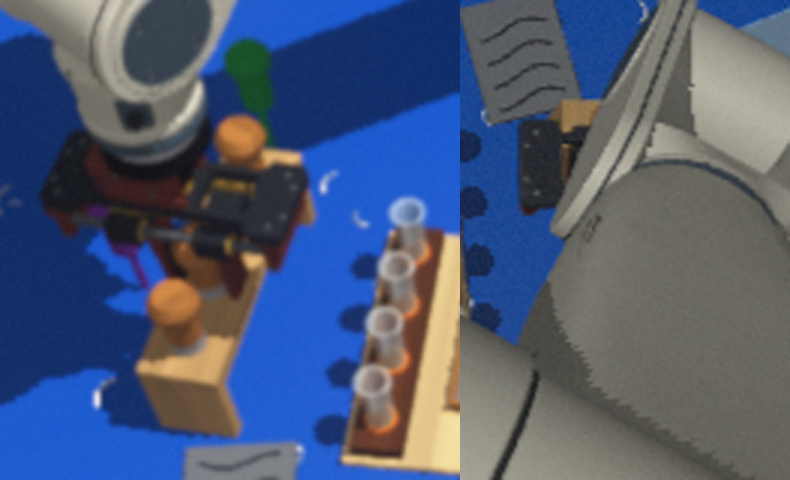

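The fingers straddle the middle gouge, at about (205,265) in the left view. They may still have been closing, so I hold longer.

>>> servo_tool:
  rows:
    - [0,0,0,0,0,0,15]
    - [0,0,0,0,0,0,15]
    - [0,0,0,0,0,0,15]
    - [0,0,0,0,0,0,15]

```text
t: 21.05
ee_pos: [559.6, -293.1, 87.9]
orientation: [-0.0, 3.141, -0.0]
ft_force: [0.0, -0.3, 3.1]
width: 37.7
grasp_force: 30.0
```

It has settled at 37.7 mm, so the pads are touching the knob's edge. I open, go 4 mm lower and close again.

>>> servo_tool:
  rows:
    - [0,0,0,0,0,0,60]
    - [0,0,0,0,0,0,60]
    - [0,0,0,0,0,0.01,60]
    - [0,0,0,0,0,0.02,60]
    - [0,0,0,0,0,0.02,15]
    - [0,0,0,0,0,0.02,15]
    - [0,0,0,0,0,0.02,15]
    - [0,0,0,0,0,0.02,15]
    - [0,0,0,0,0,0.02,15]
    - [0,0,0,0,0,0.02,15]

```text
t: 22.3
ee_pos: [559.5, -293.1, 83.7]
orientation: [-0.0, 3.142, -0.0]
ft_force: [0.4, -0.3, -0.2]
width: 37.8
grasp_force: 30.0
```

```bash
python3 p.py 559.5 -292.2 170
```

```text
t 22.3 pos [ 559.5 -293.1   83.7] row [-0.0, 0.0, 0.0, -0.0002, 0.0043, -0.4315] w 37.8 F [ 0.42 -0.26 -0.18]
```

```bash
python3 - <<'E'
from h import *
f=np.load('scene0.npz');P=cloud('scene',f['d'])
for cx,cy in((611,-291),(560,-292),(455.5,-295.5)):
  for lo in range(84,148,6):
    m=(np.hypot(P[...,0]-cx,P[...,1]-cy)<26)&(P[...,2]>lo)&(P[...,2]<=lo+6); q=P[m]
    if len(q)>3:
        a=np.array([0.6,-0.8]) # ~perp to view dir handled by extents
        print(cx,lo,len(q),np.round(np.ptp(q[:,:2],axis=0),1),np.round(np.hypot(q[:,0]-cx,q[:,1]-cy).max(),1))
o=ctrl.get_obs();print(o['qpos'],o['orientation'])
E
python3 - <<'E'
import cv2
a=cv2.imread('pics/scene0.png')[125:230,120:210]; cv2.imwrite('pics/c2.png',cv2.resize(a,None,fx=5.5,fy=5.5,interpolation=2))
E
```

```text
611 84 33 [37.8 43.8] 24.6
611 90 20 [14.4 19.7] 13.1
611 96 17 [20.9 22. ] 13.1
611 102 20 [17.9 23.5] 13.6
611 108 20 [18.8 18.9] 15.9
611 114 13 [ 8.1 14.2] 13.1
611 126 17 [26.3 25.5] 18.9
611 132 63 [33.6 35.5] 19.8
611 138 120 [36.3 36.7] 19.1
611 144 47 [26.  26.2] 14.8
560 84 28 [48.2 48.8] 26.0
560 90 13 [14.6 15.5] 12.9
560 96 19 [20.4 21.2] 12.4
560 102 20 [16.1 21.7] 12.6
560 108 16 [19.6 15.6] 12.5
560 114 14 [15.2 18.1] 13.8
560 126 20 [23.7 27.8] 17.5
560 132 54 [38.1 38.6] 20.8
560 138 113 [33.6 33.4] 18.9
560 144 35 [25.4 24.8] 15.0
455.5 84 41 [45.5 48.7] 25.5
455.5 90 18 [18.6 22.5] 13.7
455.5 96 20 [15.  21.7] 13.2
455.5 102 20 [16.4 24.3] 13.8
455.5 108 22 [16.5 21.9] 13.6
455.5 114 12 [11.9 15.2] 13.0
455.5 120 4 [ 8.2 21.4] 15.5
455.5 126 22 [23.2 28.9] 18.9
455.5 132 46 [35.2 36.5] 20.0
455.5 138 82 [33.7 31.8] 18.3
455.5 144 47 [28.  23.7] 15.2
[-5.01365605e-01  6.08346717e-01  1.69251492e+00 -1.40138105e-05
  8.40665988e-01 -2.07222022e+00] [-1.06243802e-04  3.14154065e+00 -6.34756598e-05]
```

View pics/c2.png

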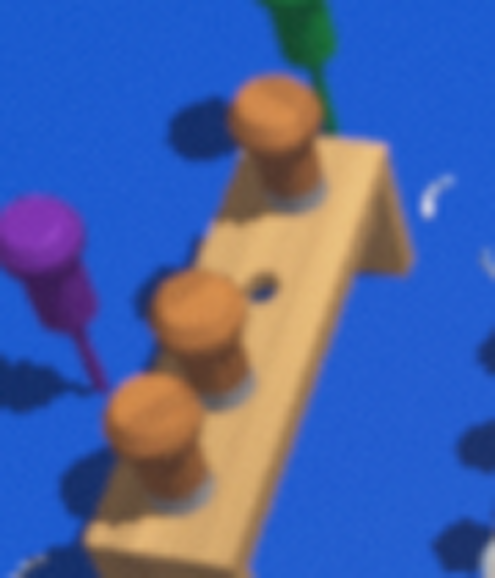

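>>> servo_tool:
  rows:
    - [0,0,0,0,0,-0.03,15]
    - [0,0,0,0,0,-0.06,15]
    - [0,0,0,0,0,-0.1,15]
    - [0,0,0,0,0,-0.1,15]
    - [0,0,0,0,0,-0.1,15]

```text
t: 22.92
ee_pos: [559.4, -293.0, 103.8]
orientation: [-0.0, 3.142, -0.0]
ft_force: [-0.1, -0.1, -1.0]
width: 37.8
grasp_force: 30.0
```

Run:
```python
from h import *
im,d=grab('scene')
a=cv2.resize(im[110:230,100:220],None,fx=5,fy=5,interpolation=2)
cv2.imwrite('pics/g2.png',a[:,:,::-1])
P=cloud('scene',d);H=hsv(im);m=(H[...,0]<16)&(H[...,1]>150)&(np.hypot(P[...,0]-560,P[...,1]+292)<28)&(P[...,2]>90)
print(m.sum(),P[m].min(0),P[m].max(0))
```

```text
44 [ 549.17995083 -302.71873014  122.42324693] [ 576.79569066 -280.88450029  165.95432415]
```

View pics/g2.png

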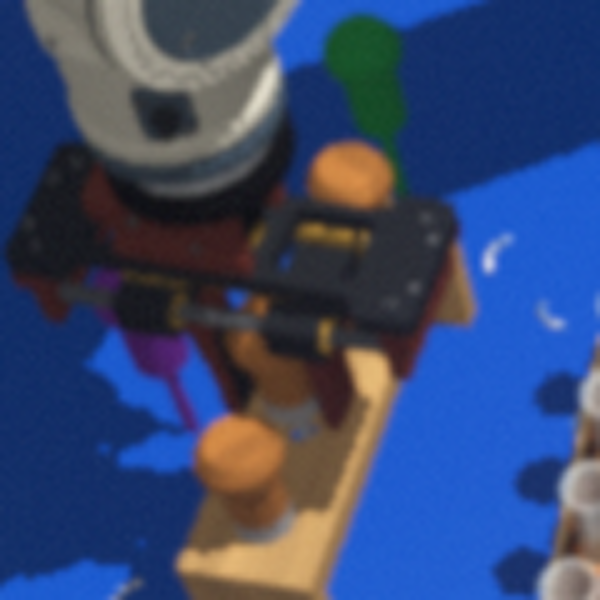

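The gouge is held by its knob, upright, at −1.0 N ≈ 90 g. That grip is secure, so I lift it clear and carry it to tube 2 at (561, −157).

>>> servo_tool:
  rows:
    - [0,0,0,0,0,-0.1,15]
    - [0,0,0,0,0,-0.2,15]
    - [0,0,0,0,0,-0.3,15]
    - [0,0,0,0,0.1,-0.3,15]
    - [0,0,0,0,0.25,-0.3,15]
    - [0,0,0,0,0.4,-0.3,15]
    - [0,0,0,0,0.55,-0.3,15]
    - [0,0,0,0,0.65,-0.3,15]
    - [0,0,0,0,0.68,-0.3,15]
    - [0,0,0,0,0.68,-0.3,15]

```text
t: 24.22
ee_pos: [559.5, -156.9, 163.7]
orientation: [-0.001, 3.142, -0.0]
ft_force: [-1.0, -0.4, -0.4]
width: 37.7
grasp_force: 30.0
```

```bash
python3 p.py 561.2 -157 80
python3 - <<'E'
from h import *
for n in ('scene','top'):
    im,d=grab(n);P=cloud(n,d)
    for b in blobs((P[...,2]>72)&(P[...,2]<80)&(P[...,1]>-190)&(P[...,1]<-130)&(P[...,0]>400),P,20):print(n,*b)
    if n=='scene':
        cv2.imwrite('pics/g3.png',cv2.resize(im[100:260,140:300],None,fx=3.7,fy=3.7,interpolation=2)[:,:,::-1])
E
```

```text
t 24.2 pos [ 559.5 -156.9  163.7] row [-0.0001, 0.0001, 0.0005, -0.0083, -0.0006, 0.4184] w 37.7 F [-1.   -0.39 -0.42]
scene [222. 190.] 48 [ 510.8 -161.8   76.4] [27.9 25.8  7. ] [ 514.  -159.    76.4]
scene [218. 207.] 70 [ 561.  -156.9   76. ] [27.5 27.   7.7] [ 560.6 -157.4   76.9]
scene [213. 226.] 86 [ 613.  -151.8   76. ] [31.1 27.6  7.9] [ 611.3 -153.4   76.6]
```

View pics/g3.png

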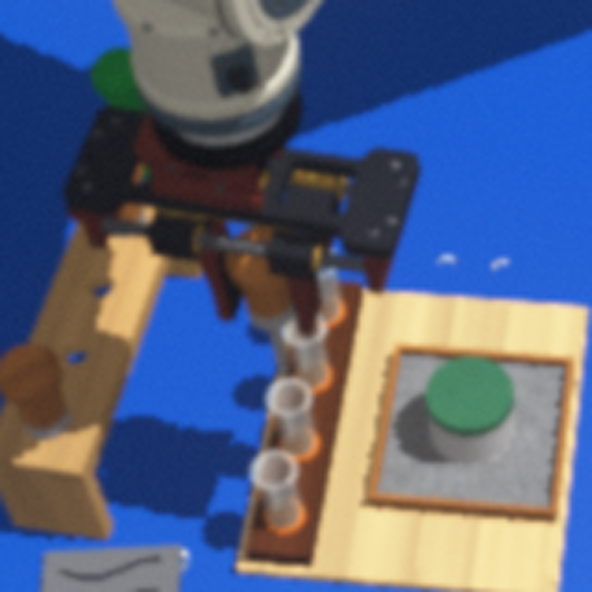

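The gouge hangs upright at (262,265) in the view, above tube 2. The tin stands in the well at (468,395). I insert in stages.

>>> servo_tool:
  rows:
    - [0,0,0,-0.008,0,0.03,15]
    - [0,0,0,-0.008,0,0.1,15]
    - [0,0,0,-0.008,0,0.16,15]
    - [0,0,0,-0.008,0,0.22,15]
    - [0,0,0,-0.008,0,0.28,15]
    - [0,0,0,-0.008,0,0.33,15]
    - [0,0,0,-0.008,0,0.37,15]
    - [0,0,0,-0.008,0,0.39,15]

```text
t: 25.32
ee_pos: [561.0, -157.0, 85.2]
orientation: [0.0, -3.141, -0.0]
ft_force: [-0.5, 0.1, 0.0]
width: 37.4
grasp_force: 30.0
```

>>> servo_tool:
  rows:
    - [0,0,0,0,0,0.01,15]
    - [0,0,0,0,0,0.02,15]
    - [0,0,0,0,0,0.028,15]
    - [0,0,0,0,0,0.028,15]

```text
t: 25.82
ee_pos: [561.1, -157.0, 80.1]
orientation: [-0.0, 3.141, -0.0]
ft_force: [-0.0, 0.6, -1.5]
width: 37.5
grasp_force: 30.0
```

>>> servo_tool:
  rows:
    - [0,0,0,0,0,0.005,15]
    - [0,0,0,0,0,0.01,15]
    - [0,0,0,0,0,0.01,15]

```text
t: 26.2
ee_pos: [561.7, -157.2, 79.5]
orientation: [-0.0, 3.14, -0.001]
ft_force: [-2.7, -0.3, 11.3]
width: 37.6
grasp_force: 30.0
```

It's home: 11 N of contact at the expected height. I release, rise and head for the gouge at (610.5, −290.5).

>>> servo_tool:
  rows:
    - [0,0,0,0,0,0,50]
    - [0,0,0,0,0,0,80]
    - [0,0,0,0,0,0,80]
    - [0,0,0,0,0,0,80]
    - [0,0,0,0,0,-0.1,80]
    - [0,0,0,0,0,-0.3,85]
    - [0,0,0,0,0,-0.45,87]
    - [0,0,0,0,0,-0.45,87]
    - [0,0,0,0,0,-0.45,87]

```text
t: 27.32
ee_pos: [560.4, -156.8, 167.2]
orientation: [0.0, -3.14, -0.0]
ft_force: [-0.1, 0.8, -0.1]
width: 86.9
grasp_force: 0.0
```

>>> servo_tool:
  rows:
    - [0,0,0,-0.1,-0.25,0,87]
    - [0,0,0,-0.245,-0.5,0,87]
    - [0,0,0,-0.245,-0.665,0,87]
    - [0,0,0,-0.245,-0.665,0,87]
    - [0,0,0,-0.245,-0.665,0,87]
    - [0,0,0,-0.245,-0.665,0,87]

```text
t: 28.08
ee_pos: [609.7, -288.7, 167.5]
orientation: [0.002, -3.14, -0.001]
ft_force: [-0.7, 0.1, 0.8]
width: 87.2
grasp_force: 0.0
```

```bash
cat > g.py <<'E'
from h import *
for n in('scene','top'):
    im,d=grab(n); P=cloud(n,d); H=hsv(im); z=P[...,2]
    for b in blobs((z>124)&(z<148)&(P[...,1]<-130)&(P[...,0]>400)&(H[...,0]<22)&(H[...,1]>100),P,15): print(n,b[1],b[2],b[3],b[2][2]+b[3][2]/2)
E
python3 g.py; python3 tins.py; python3 p.py 610.5 -290.7 83.7
```

```text
scene 130 [ 453.8 -294.7  138. ] [34.7 35.3 19.7] 147.85
scene 208 [ 563.3 -154.9  133.9] [35.4 32.2 19.8] 143.8
scene 224 [ 610.5 -289.   135.9] [37.9 33.4 23. ] 147.4
top 202 [ 559.1 -155.4  134.9] [38.2 35.7 20. ] 144.9
top 359 [577.2 349.8  46.6] [55.5 53.6 13.2]
top 355 [565.2 189.   47.8] [55.5 54.7 15.1]
top 358 [522.2 -52.5  55.9] [54.1 50.5 11.4]
top 374 [461.2 292.7  47.2] [51.2 54.7 12.8]
scene 386 [523.1 -53.   54.1] [55.4 53.6 13.3]
scene 378 [463.2 292.1  47.6] [53.9 52.5 14.9]
scene 424 [566.4 188.2  47.6] [53.5 53.1 13.3]
scene 452 [578.2 349.9  47.1] [54.4 53.6 13.3]
t 28.3 pos [ 610.2 -289.3  168.3] row [-0.0, 0.0001, 0.0007, -0.0014, -0.0072, 0.4229] w 87.3 F [-0.78  0.94  0.33]
```

Gouge 1 is home: its knob is 4 mm lower than in the rack. Next grasp.

>>> servo_tool:
  rows:
    - [0,0,0,-0.002,-0.006,0.2,87]
    - [0,0,0,-0.002,-0.006,0.38,87]
    - [0,0,0,-0.002,-0.006,0.42,87]
    - [0,0,0,-0.002,-0.006,0.42,60]
    - [0,0,0,-0.002,-0.006,0.42,15]
    - [0,0,0,-0.002,-0.006,0.42,15]
    - [0,0,0,-0.002,-0.006,0.42,15]
    - [0,0,0,-0.002,-0.006,0.42,15]
    - [0,0,0,-0.002,-0.006,0.42,15]
    - [0,0,0,-0.002,-0.006,0.42,15]

```text
t: 29.52
ee_pos: [610.7, -291.4, 84.4]
orientation: [-0.0, 3.141, -0.0]
ft_force: [0.6, -1.0, 2.7]
width: 37.9
grasp_force: 30.0
```

>>> servo_tool:
  rows:
    - [0,0,0,0,0,-0.05,15]
    - [0,0,0,0,0,-0.15,15]
    - [0,0,0,0,0,-0.25,15]
    - [0,0,0,0,0,-0.35,15]
    - [0,0,0,0,0,-0.4,15]
    - [0,0,0,0,0,-0.4,15]
    - [0,0,0,0,0,-0.4,15]

```text
t: 30.4
ee_pos: [610.0, -291.0, 163.4]
orientation: [0.0, -3.141, -0.001]
ft_force: [-0.3, -0.2, -0.1]
width: 38.0
grasp_force: 30.0
```

```bash
python3 p.py 613 -151.7 84; python3 g.py
```

```text
t 30.4 pos [ 610.  -291.   163.4] row [0.0003, -0.0007, 0.0001, -0.0156, 0.6962, 0.3975] w 38.0 F [-0.3  -0.16 -0.09]
scene 147 [ 454.5 -294.9  139.4] [34.6 34.9 16.5] 147.65
scene 210 [ 562.6 -154.6  134. ] [35.6 32.9 19.6] 143.8
top 202 [ 559.8 -155.4  135.4] [39.8 35.6 18.1] 144.45000000000002
```

>>> servo_tool:
  rows:
    - [0,0,0,0,0.06,0,15]
    - [0,0,0,-0.005,0.2,0,15]
    - [0,0,0,-0.01,0.35,0,15]
    - [0,0,0,-0.015,0.5,0,15]
    - [0,0,0,-0.015,0.63,0,15]
    - [0,0,0,-0.015,0.69,0,15]
    - [0,0,0,-0.015,0.696,0,15]
    - [0,0,0,-0.015,0.696,0,15]
    - [0,0,0,-0.015,0.696,0,15]

```text
t: 31.62
ee_pos: [613.4, -152.8, 164.0]
orientation: [0.001, 3.142, -0.0]
ft_force: [0.3, -0.3, -1.2]
width: 37.6
grasp_force: 30.0
```

```bash
python3 p.py 613 -151.7 80.4
python3 - <<'E'
from h import *
im,d=grab('scene')
cv2.imwrite('pics/g4.png',cv2.resize(im[120:280,140:300],None,fx=3,fy=3,interpolation=2)[:,:,::-1])
E
```

```text
t 31.6 pos [ 613.4 -152.8  164. ] row [-0.0001, 0.0, -0.0005, 0.0022, 0.0058, 0.4182] w 37.6 F [ 0.32 -0.34 -1.18]
```

View pics/g4.png

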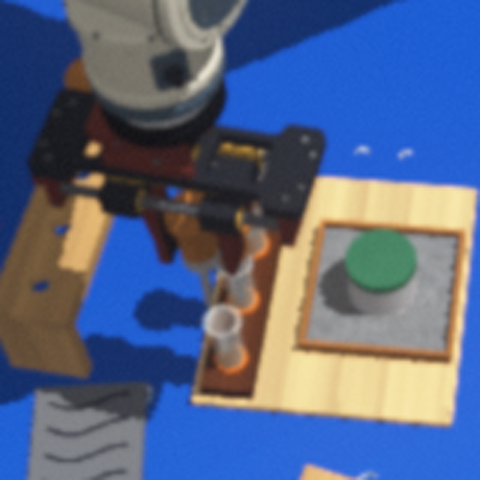

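The held gouge hangs upright at (190,235) in the crop, aligned with tube 1 (rim at (222,325)). The other gouge is hidden behind the gripper. I insert it.

>>> servo_tool:
  rows:
    - [0,0,0,0.002,0.006,0.03,15]
    - [0,0,0,0.002,0.006,0.1,15]
    - [0,0,0,0.002,0.006,0.16,15]
    - [0,0,0,0.002,0.006,0.22,15]
    - [0,0,0,0.002,0.006,0.28,15]
    - [0,0,0,0.002,0.006,0.33,15]
    - [0,0,0,0.002,0.006,0.37,15]
    - [0,0,0,0.002,0.006,0.39,15]

```text
t: 32.67
ee_pos: [612.9, -150.5, 85.5]
orientation: [0.0, -3.141, -0.001]
ft_force: [0.2, 5.6, 1.2]
width: 37.8
grasp_force: 30.0
```

>>> servo_tool:
  rows:
    - [0,0,0,0,0,0.01,15]
    - [0,0,0,0,0,0.02,15]
    - [0,0,0,0,0,0.03,15]
    - [0,0,0,0,0,0.03,15]

```text
t: 33.17
ee_pos: [613.2, -150.6, 80.1]
orientation: [-0.0, 3.141, 0.0]
ft_force: [1.2, 5.3, 0.8]
width: 37.5
grasp_force: 30.0
```

>>> servo_tool:
  rows:
    - [0,0,0,0,0.005,0,15]
    - [0,0,0,0,0.008,0.005,15]
    - [0,0,0,0,0.008,0.01,15]
    - [0,0,0,0,0.008,0.01,15]

```text
t: 33.67
ee_pos: [613.8, -150.1, 80.0]
orientation: [-0.0, 3.14, -0.002]
ft_force: [-4.4, 1.7, 13.8]
width: 37.9
grasp_force: 30.0
```

Home (13.8 N). I release, rise and head for the last gouge at (454.5, −295).

>>> servo_tool:
  rows:
    - [0,0,0,0,0,0,50]
    - [0,0,0,0,0,0,80]
    - [0,0,0,0,0,0,80]
    - [0,0,0,0,0,0,80]
    - [0,0,0,0,0,-0.1,80]
    - [0,0,0,0,0,-0.3,85]
    - [0,0,0,0,0,-0.45,87]
    - [0,0,0,0,0,-0.45,87]
    - [0,0,0,0,0,-0.45,87]

```text
t: 34.8
ee_pos: [612.7, -149.1, 168.0]
orientation: [0.0, -3.141, -0.0]
ft_force: [-0.4, 0.7, 0.2]
width: 87.0
grasp_force: 0.0
```

>>> servo_tool:
  rows:
    - [0,0,0,0.25,-0.25,0,87]
    - [0,0,0,0.5,-0.5,0,87]
    - [0,0,0,0.79,-0.72,0,87]
    - [0,0,0,0.79,-0.72,0,87]
    - [0,0,0,0.79,-0.72,0,87]
    - [0,0,0,0.79,-0.72,0,87]
    - [0,0,0,0.79,-0.72,0,87]

```text
t: 35.67
ee_pos: [455.9, -292.5, 167.7]
orientation: [0.002, -3.141, -0.0]
ft_force: [-0.2, 0.2, -0.3]
width: 87.0
grasp_force: 0.0
```

```bash
python3 g.py; python3 p.py 454.5 -294.8 84
```

```text
scene 165 [ 459.7 -294.4  136.3] [30.  33.1 21.5] 147.05
scene 209 [ 562.3 -155.1  133.8] [36.4 32.7 19. ] 143.3
scene 230 [ 614.4 -149.   134.2] [36.1 32.4 19.1] 143.75
top 186 [ 609.7 -150.6  135.6] [34.3 36.3 18.2] 144.7
top 202 [ 558.8 -155.7  133.9] [38.8 35.6 18.5] 143.15
t 35.8 pos [ 455.8 -292.5  167.9] row [0.0001, -0.0001, 0.0011, 0.0064, -0.0115, 0.4194] w 86.8 F [-0.73  0.36  0.42]
```

>>> servo_tool:
  rows:
    - [0,0,0,0.005,-0.012,0.2,87]
    - [0,0,0,0.005,-0.012,0.38,87]
    - [0,0,0,0.005,-0.012,0.418,87]
    - [0,0,0,0.005,-0.012,0.418,60]
    - [0,0,0,0.005,-0.012,0.418,15]
    - [0,0,0,0.005,-0.012,0.418,15]
    - [0,0,0,0.005,-0.012,0.418,15]
    - [0,0,0,0.005,-0.012,0.418,15]
    - [0,0,0,0.005,-0.012,0.418,15]
    - [0,0,0,0.005,-0.012,0.418,15]

```text
t: 37.02
ee_pos: [454.3, -295.8, 84.7]
orientation: [-0.0, 3.141, -0.001]
ft_force: [0.2, 0.5, 2.9]
width: 37.7
grasp_force: 30.0
```

>>> servo_tool:
  rows:
    - [0,0,0,0,0,-0.05,15]
    - [0,0,0,0,0,-0.15,15]
    - [0,0,0,0,0,-0.25,15]
    - [0,0,0,0,0,-0.35,15]
    - [0,0,0,0,0,-0.4,15]
    - [0,0,0,0,0,-0.4,15]
    - [0,0,0,0,0,-0.4,15]

```text
t: 37.9
ee_pos: [453.6, -295.3, 163.9]
orientation: [0.0, -3.141, -0.001]
ft_force: [-0.2, -0.4, -0.9]
width: 37.7
grasp_force: 30.0
```

```bash
python3 p.py 458.4 -168 84; python3 g.py
```

```text
t 37.9 pos [ 453.6 -295.3  163.9] row [0.0004, -0.0006, 0.0001, -0.0243, 0.6364, 0.3997] w 37.7 F [-0.2  -0.41 -0.9 ]
scene 206 [ 562.5 -155.6  134.1] [34.5 33.5 18.9] 143.54999999999998
scene 226 [ 614.1 -148.9  134.5] [36.9 33.8 19.6] 144.3
top 185 [ 609.8 -150.6  134.9] [33.8 36.3 18. ] 143.9
top 204 [ 559.5 -155.3  135.1] [38.7 35.5 19.5] 144.85
```

>>> servo_tool:
  rows:
    - [0,0,0,0,0.06,0,15]
    - [0,0,0,-0.01,0.18,0,15]
    - [0,0,0,-0.015,0.32,0,15]
    - [0,0,0,-0.021,0.46,0,15]
    - [0,0,0,-0.021,0.58,0,15]
    - [0,0,0,-0.021,0.63,0,15]
    - [0,0,0,-0.021,0.636,0,15]
    - [0,0,0,-0.021,0.636,0,15]
    - [0,0,0,-0.021,0.636,0,15]

```text
t: 39.12
ee_pos: [458.3, -169.0, 164.5]
orientation: [0.001, 3.141, -0.0]
ft_force: [-0.2, 1.0, -1.3]
width: 38.0
grasp_force: 30.0
```

```bash
python3 p.py 457.9 -167.8 80.7
```

```text
t 39.1 pos [ 458.3 -169.   164.5] row [-0.0001, 0.0001, -0.0005, 0.0021, 0.0062, 0.4188] w 38.0 F [-0.2   0.97 -1.29]
```

>>> servo_tool:
  rows:
    - [0,0,0,0.001,0.006,0.03,15]
    - [0,0,0,0.001,0.006,0.1,15]
    - [0,0,0,0.001,0.006,0.16,15]
    - [0,0,0,0.001,0.006,0.22,15]
    - [0,0,0,0.001,0.006,0.28,15]
    - [0,0,0,0.001,0.006,0.33,15]
    - [0,0,0,0.001,0.006,0.37,15]
    - [0,0,0,0.001,0.006,0.39,15]

```text
t: 40.12
ee_pos: [458.0, -167.2, 86.0]
orientation: [0.0, -3.141, -0.0]
ft_force: [-0.5, 0.6, 0.3]
width: 37.5
grasp_force: 30.0
```

>>> servo_tool:
  rows:
    - [0,0,0,0,0,0.01,15]
    - [0,0,0,0,0,0.02,15]
    - [0,0,0,0,0,0.03,15]
    - [0,0,0,0,0,0.03,15]

```text
t: 40.62
ee_pos: [458.4, -167.3, 80.8]
orientation: [-0.0, 3.141, -0.0]
ft_force: [-0.1, -0.9, 1.1]
width: 37.9
grasp_force: 30.0
```

>>> servo_tool:
  rows:
    - [0,0,0,0,0,0.005,15]
    - [0,0,0,0,0,0.01,15]
    - [0,0,0,0,0,0.01,15]

```text
t: 41.0
ee_pos: [459.3, -167.6, 80.5]
orientation: [0.0, 3.139, -0.001]
ft_force: [-3.8, 2.8, 23.8]
width: 37.8
grasp_force: 30.0
```

>>> servo_tool:
  rows:
    - [0,0,0,0,0,0,50]
    - [0,0,0,0,0,0,80]
    - [0,0,0,0,0,0,80]
    - [0,0,0,0,0,0,80]
    - [0,0,0,0,0,-0.1,80]
    - [0,0,0,0,0,-0.3,85]
    - [0,0,0,0,0,-0.5,87]
    - [0,0,0,0,0,-0.7,87]
    - [0,0,0,0,0,-0.7,87]

```text
t: 42.12
ee_pos: [459.8, -167.9, 221.2]
orientation: [-0.0, 3.136, -0.003]
ft_force: [0.8, -0.6, -0.4]
width: 87.0
grasp_force: 0.0
```

>>> servo_tool:
  rows:
    - [0,0,0,0.25,-0.25,0,87]
    - [0,0,0,0.25,-0.5,0,87]
    - [0,0,0,0.25,-0.8,0,87]
    - [0,0,0,0.25,-0.9,0,87]
    - [0,0,0,0.25,-0.9,0,87]
    - [0,0,0,0.25,-0.9,0,87]
    - [0,0,0,0.25,-0.9,0,87]

```text
t: 43.0
ee_pos: [408.1, -345.7, 218.3]
orientation: [0.003, -3.141, -0.001]
ft_force: [-0.0, -0.6, 1.0]
width: 87.1
grasp_force: 0.0
```

```bash
python3 g.py; python3 tins.py
python3 - <<'E'
from h import *
im,_=grab('scene','end.png'); print(ctrl.get_obs()['t'])
E
```

```text
scene 167 [ 463.1 -165.1  134.8] [32.6 30.3 21.6] 145.60000000000002
scene 210 [ 561.7 -156.   133.7] [35.9 34.5 18.5] 142.95
scene 228 [ 613.9 -148.7  134. ] [37.4 33.3 18.9] 143.45
top 186 [ 609.4 -150.5  136.2] [33.3 36.  18.2] 145.29999999999998
top 200 [ 559.4 -155.6  135.4] [39.2 35.6 17.1] 143.95000000000002
top 209 [ 457.3 -166.9  135.3] [37.5 35.1 19.3] 144.95000000000002
top 358 [577.7 350.   48. ] [54.5 52.8 13.5]
top 349 [564.8 188.7  47.6] [55.2 53.5 14.7]
top 361 [522.1 -52.5  55.6] [54.4 50.6 12.6]
top 373 [461.1 292.3  47.2] [51.1 54.1 13.2]
scene 387 [522.3 -52.9  55.5] [56.2 53.2 14.6]
scene 380 [463.  292.2  47.3] [55.9 52.4 14.6]
scene 424 [566.7 188.2  48.7] [52.8 53.  14. ]
scene 452 [579.2 350.   47. ] [54.3 53.5 12.6]
43.25
```

View pics/end.png

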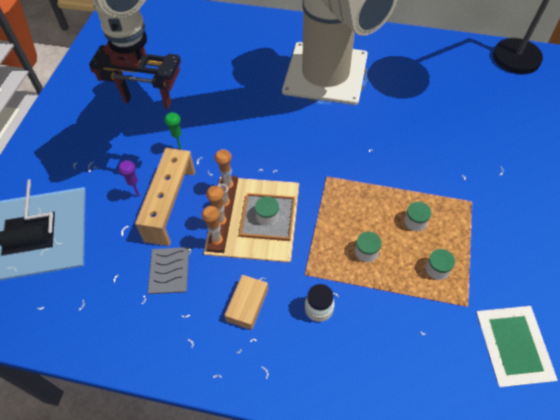

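The picture shows an empty rack, three gouges in tubes at (223,160), (215,195) and (212,215), the tin in the well at (266,210) and three tins upright on the mat. One quick numeric check of seating height and tilt before hand-in.

Run:
```python
from h import *
def top(P,c):
    q=P[(np.hypot(P[...,0]-c[0],P[...,1]-c[1])<13)&(P[...,2]>125)&(P[...,2]<160)]
    A=np.c_[q[:,:2]-c,np.ones(len(q))]; return np.round(np.linalg.lstsq(A,q[:,2],rcond=None)[0],3)
for n in('scene','top'):
    f=np.load(n+'0.npz');P=cloud(n,f['d'])
    print(n,'rack',[top(P,c) for c in((610,-291),(559,-292),(455,-295))])
    Ps=cloud(n,np.median([grab(n)[1] for _ in range(5)],axis=0))
    print('tube',[top(Ps,c) for c in((613,-151),(561,-157),(458.5,-167.5))])
```

```text
scene rack [array([-8.60000e-02, -3.70000e-02,  1.43089e+02]), array([-5.70000e-02, -4.00000e-02,  1.42996e+02]), array([-1.14000e-01, -7.00000e-02,  1.43235e+02])]
tube [array([-1.800e-02,  4.000e-03,  1.395e+02]), array([-3.1000e-02, -2.8000e-02,  1.3956e+02]), array([-2.10000e-02, -1.40000e-02,  1.39424e+02])]
top rack [array([ 5.40000e-02, -2.50000e-02,  1.43607e+02]), array([-1.00000e-03, -6.00000e-03,  1.43664e+02]), array([ 2.30000e-02, -2.70000e-02,  1.43095e+02])]
tube [array([-1.00000e-03, -6.00000e-03,  1.39516e+02]), array([ 8.00000e-03, -8.00000e-03,  1.39549e+02]), array([-1.00000e-02,  1.50000e-02,  1.39344e+02])]
```

All three are 4 mm lower than in the rack, at the expected 140 mm, and level, so they are fully home.

```bash
python3 -c "
from workcell import ctrl
print(ctrl.close_job())"
```

```text
the job is handed in; nothing more can be done
None
```

The job is done and handed in at about 44 s: the loaded tin stands in the well, the three empty tins are upright on the mat, and all three gouges in the rack are fully home in tubes 1, 2 and 4 (counting from the far, +x end).

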